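# Find and take out the loose ballast weight under the copy stand

## Robot

A 6-joint arm with a two-finger parallel gripper is mounted at the origin on the work surface. World frame = base frame: x ahead of the robot, y to its left, z up, the work surface at z = 0. Lengths are in mm, angles in rad, forces in N, time in s.
With the tool pointing down it reaches from about 375 to 900 mm from the base axis. Payload 3.1 kg.
Tool frame: the origin (TCP) lies midway between the tips of the shut fingers; the grasp point (between the pads) lies 19 mm behind it; z points along the fingers, y is the line along which they close (so a half turn about z gives the same grasp; the last joint's range is limited). The gripper opens to 85 mm and grips with 20 to 120 N. Pads are 22 mm wide; open, the fingers measure 114 mm over their backs; the gripper's body (76 mm by 85 mm) begins 54 mm behind the grasp point. The pads swing forward as they close: fully open they stand 13 mm farther back than shut.
Start: joints at [-1.415, 0.527, 1.433, -0, 1.181, -0.178], TCP at [204.794, -590.471, 231.31] pointing down, gripper open.
Joint ranges: [-3.08, 3.08], [-0.75, 2.2], [0.22, 2.44], [-1.43, 4.57], [0, 2.65], [-2.85, 2.85]. Speed limits (rad/s): [2.79, 2.79, 3.14, 3.14, 3.14, 3.14].

## Interface

Orientations are given as a unit quaternion [w, x, y, z].
In Python, from cell import robot, viewer, ticket gives the robot as it stands. The module is installed in compiled form; this text tells all that it offers.
- The arm moves only by the shell command python3 -m inch 'ROWS' [FORCE]. ROWS is JSON, a list of rows, each a list of 7 numbers: the shift along the tool's x, y, z in m, then the turn, a rotation vector about the tool's x, y, z in degrees, then the finger opening in m, from 0 to 0.0854. A call has 1 to 8 rows; each row shifts and turns the commanded pose from where the row before left it, along the tool's axes as they then stand; what a row does not reach is not made up. A row lasts 1/10 s, in which the tool goes at most 50 mm and 8.59 degrees, less where a joint would pass 70% of its speed; a pose out of reach is approached as far as the arm can. A call is refused whole if a number of a shift passes 0.05 or a number of a turn 8.59, either way. A call with a gripper value outside its range is refused whole. The fingers move at their own pace and stop on an object; FORCE is the grip in N (left out, the last holds). Time passes only in rows, so rows that do not move let the fingers close. It gives the time, the measured TCP pose, the force, the opening and the grip force at its end, in the units of the state.
- robot.read_state(): the state, without advancing time (a new reading comes with each control period).
- viewer.grab_frame(name): name is "scene" or "top"; returns a dict with "pixels" (400x640x3 uint8, blue, green, red), "depth" (400x640 float32, mm along the optical axis (not along the pixel's ray), 0 where there is no reading), "fx", "fy", "cx", "cy" (pixels), "k1" (the pictures are not rectified: a ray, as slopes to the right and down, at radius r is drawn at 1 + k1 r^2 times it, then the intrinsics apply), "R" (3x3) and "t" (3): a world point X has camera coordinates R X + t. Camera axes: x right, y down, z forward; pixel columns grow to the right and rows downward; lengths in mm; the calibration is good to about 2 mm. A picture is of the moment at which its call begins.
- ticket.finish_job(): hands the job in; it is judged then, once.
The state is a dict: "time": time; "joint_pos": joint angles; "dq": joint speeds; "joint_torque": joint torques, N m; "eef_pos": TCP position; "ee_rot": TCP orientation; "force": force on the tool from outside, world axes, zero at the start; "moment": the same for the moment, N m; "opening": opening from 0.0 (shut) to 1.0 (fully open); "grip_force": force on a finger pad.
Only numpy, scipy, OpenCV 4.12 (cv2) and the standard library are available. Lean on these libraries where they do the work, as an engineer would, in place of code of your own. Each camera call takes 0.05 s, during which the arm holds its last target. There are 200 camera calls.

## Task

The copy stand rattles: of the three identical steel ballast weights on the floor of its tray, under the sloping board, two are still glued fast and one has come loose. Feel which one it is, lift it out and set it down gently in the shallow black tray on the desk, letting go only once it rests there, without disturbing the other things on the desk.

Things in the scene. Friction and masses are not known exactly. Their poses are not given: they have to be found in the camera images.
- stand: Grey plastic copy stand, fixed to the desk: a storage tray under a sloping board. Origin: centre of its underside; x from its low open front (robot side) to its back, y to its left, z up. Tray 200 mm deep (x), 420 mm wide (y); floor 6 mm thick, walls 5 mm; front lip 22 mm high, sides 50 mm, back 70 mm above the desk. At x = +50 mm a 16 mm wide strut joins each side wall to the board.
- board_edge (a point): Middle of the upper edge of the stand's board (250 mm long, 420 wide, 5 thick). The board starts on top of the back wall (stand x = +97, z = 70 mm) and rises towards the front at 62 degrees from level to here (x = -20, z = 291). It roofs the tray's rear: a vertical gripper cannot reach the weights; one tilted 30 to 50 degrees, fingers towards the back, can.
- stand_floor (a point): Centre of the stand's tray floor, on its upper surface, 6 mm above the desk; axes as the stand's. Here lie three identical solid steel weights: bars 80 mm long (along x within 7 degrees), 32 wide, 30 high, 0.5 to 0.7 kg, one in each third of the width. Their own poses are not reported.
- bars_row (a point): Fixed point of the stand, on the tray floor: the middle weight's centre lies within 18 mm of it in y and 12 mm in x. Two of the three weights are glued down and do not budge; the third, which may be any of them, just rests there and slides when pushed sideways with about 2 to 6 N.
- bar_left (a point): Fixed point of the stand, on the tray floor, 120 mm left of bars_row: the left weight's centre lies within 18 mm of it in y and 12 mm in x.
- bar_right (a point): Fixed point of the stand, on the tray floor, 120 mm right of bars_row: the right weight's centre lies within 18 mm of it in y and 12 mm in x.
- outtray: Shallow open black plastic tray fixed to the desk, 160 mm (x) by 140 mm (y) outside, 16 mm high, walls 4 mm, floor 4 mm thick; empty at the start; to the left or to the right of the stand's front. Origin: centre of its underside; z up. The loose weight goes in here, any way round.
- clip_tub: Clear round tub of clips with a blue lid, 84 mm diameter, 62 mm high, on the desk across from the black tray. Origin: centre of its underside. Leave alone.
- mug: White mug, 76 mm diameter, 90 mm high, with a handle, left of the stand. Origin: centre of its underside. Leave alone.
- tape: Black tape dispenser, 130 x 50 mm, 77 mm high, right of the stand. Origin: centre of its underside. Leave alone.
- eraser: Board eraser, 50 x 110 mm, 26 mm high, left of the stand, by the mug. Origin: centre of its underside. Leave alone.
Not all that is in view belongs to the job. Of the things like the outtray, leave any that is brown; of the rest the larger one is meant.

How it is judged:
By the outcome, as a careful person would: the job done as asked, in the order asked, and still so for the second after the job is handed in, with the robot touching nothing.
It also fails if it takes over 72 s, if anything falls off the work surface, if the arm or the gripper's body presses on something with over 40 N, if the wrist force passes 120 N, or if a joint passes its speed limit or range.

## Working session

There is one attempt and no reset: what is moved stays moved. The work goes in short steps, Python scripts to look and compute and a shell command to move; the robot and the scene stay as the last step left them, time stands still between calls to the robot, and variables do not carry over. Pictures are saved under pics/ and viewed, at most 10 in all, crops included, and the job is handed in when it is done.

```bash
mkdir -p pics
cat > h.py <<'E'
import numpy as np, cv2
from cell import robot, viewer, ticket
from scipy.spatial.transform import Rotation as Ro
def grab(n):
    f=viewer.grab_frame(n); np.savez('f_'+n+'.npz',**f); return f
def load(n): return np.load('f_'+n+'.npz')
def cloud(f):
    v,u=np.mgrid[0:400,0:640].astype(np.float32)
    K=np.array([[f['fx'],0,f['cx']],[0,f['fy'],f['cy']],[0,0,1.]],float)
    p=np.stack([u.ravel(),v.ravel()],1).astype(float)[:,None]
    n=cv2.undistortPoints(p,K,np.array([float(f['k1']),0,0,0]))[:,0]
    d=f['depth'].reshape(-1,1).astype(float)
    c=np.hstack([n*d,d]); X=(c-f['t'])@f['R']
    X[d[:,0]==0]=np.nan
    return X.reshape(400,640,3)
def st():
    s=robot.read_state(); return s
E
python3 - <<'E'
from h import *
for n in('scene','top'):
    f=grab(n); cv2.imwrite(f'pics/{n}1.png',f['pixels']); print(n,f['R'],f['t'],f['k1'])
s=st(); print(s)
E
```

```text
scene [[-0.9747729  -0.22304364  0.00832619]
 [-0.16261569  0.68414208 -0.71098928]
 [ 0.15288534 -0.69440705 -0.70315355]] [ 411.37409699  195.44903052 1246.40829624] -0.04458459069844007
top [[ 0.00869604 -0.99996012 -0.00203294]
 [-0.97401292 -0.00801022 -0.22635078]
 [ 0.22632547  0.00394846 -0.97404373]] [  -6.68469086  476.80221362 1528.45417729] -0.03285059680565145
{'time': 0.1, 'joint_pos': array([-1.41550994e+00,  5.28390671e-01,  1.43375989e+00, -6.41866627e-06,
        1.18142376e+00, -1.78477413e-01]), 'dq': array([ 1.14476204e-03, -1.74543598e-03, -2.46455465e-03,  2.58930990e-03,
        4.57711469e-04,  9.78157303e-05]), 'joint_torque': array([ 5.18100421e-05, -4.43304491e+01, -1.78585482e+01, -2.83313293e-04,
        3.86494357e-03,  3.86480778e-06]), 'eef_pos': array([ 204.68935148, -589.85093304,  230.42529424]), 'ee_rot': array([-9.90800060e-04,  9.86106815e-01,  1.66109503e-01,  8.52125203e-06]), 'force': array([ 0.08355707, -0.67718611, -1.36751018]), 'moment': array([-0.01217026, -0.00867292,  0.0568689 ]), 'grip_force': 0.0, 'opening': 0.9984855693482478}
```

View pics/scene1.png

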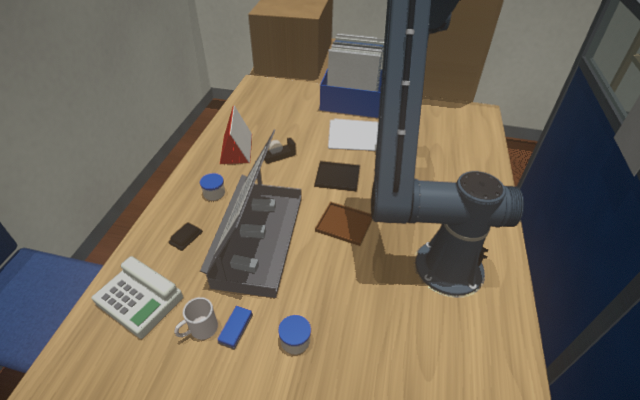

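View pics/top1.png

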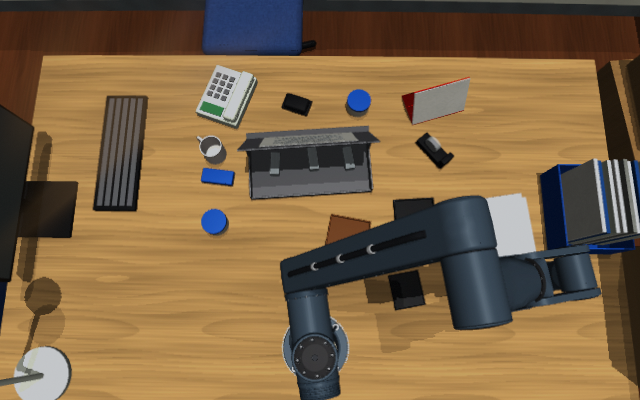

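The scene view shows three grey weights in the stand at (263,204), (252,230) and (243,264). The tray candidates are black (337,175) in the scene view, which is (413,212) in the top view, a second black one at top (406,290), and a brown one at top (348,230), which is excluded. I'll measure both black ones.

Run:
```python
from h import *
np.set_printoptions(precision=0,suppress=True)
f=load('top');X=cloud(f);px=f['pixels'].astype(int)
for n,(u,v) in dict(blk1=(410,205),blk2=(406,292),brown=(345,225),fl=(251,197),fr=(371,190),bar1=(274,163),bar2=(313,158),bar3=(350,158),bl=(247,140),br=(370,135),tub=(214,222),edgeL=(240,150),edgeR=(379,141)).items(): print(n,X[v,u])
# black objects
for name in('top','scene'):
    f=load(name);X=cloud(f);px=f['pixels'].astype(int)
    m=(px.max(2)<45)&(X[...,2]>-5)&(X[...,2]<25)
    n,l,s,c=cv2.connectedComponentsWithStats(m.astype(np.uint8))
    for i in range(1,n):
        if s[i,4]>150:
            P=X[l==i]; r=cv2.minAreaRect(P[:,:2].astype(np.float32)); print(name,c[i],s[i,4],r,np.nanmedian(P[:,2]))
f=load('scene')
X=cloud(f)
# grey bars in scene: z map near stand
for (u,v) in [(263,204),(252,230),(243,264),(268,206),(245,229),(235,262),(300,188),(274,291),(209,285)]: print(u,v,X[v,u])
a=cv2.resize(f['pixels'][150:310,190:390],None,fx=4,fy=3.75*1.0666,interpolation=cv2.INTER_CUBIC)[:600]; cv2.imwrite('pics/crop1.png',a[:600])
```

```text
blk1 [ 476. -325.   -5.]
blk2 [ 178. -301.   -0.]
brown [401. -98.   9.]
fl [491. 224.  33.]
fr [ 520. -186.   31.]
bar1 [611. 148.  40.]
bar2 [630.  14.  40.]
bar3 [ 631. -114.   40.]
bl [669. 234. 108.]
br [ 668. -171.  166.]
tub [398. 339.  63.]
edgeL [569. 223. 295.]
edgeR [ 602. -183.  290.]
top [296. 107.] 159 ((841.8599853515625, 78.36268615722656), (98.82317352294922, 58.86308670043945), 72.3623275756836) 14.284942686973451
top [121. 189.] 738 ((567.3555297851562, 697.053466796875), (151.0303192138672, 249.06610107421875), 88.8587417602539) 17.94675956602576
top [341. 156.] 836 ((610.4046020507812, -90.97162628173828), (167.08616638183594, 179.78512573242188), 3.8686439990997314) 5.566856978763402
top [280. 159.] 1021 ((626.5725708007812, 132.22537231445312), (102.925537109375, 204.4361572265625), 6.3106369972229) 5.890947731179091
top [545. 212.] 283 ((455.12994384765625, -789.2871704101562), (265.7135925292969, 9.370047569274902), 0.45743995904922485) 11.633744799584216
top [ 45. 215.] 1932 ((450.23651123046875, 937.1077270507812), (190.9711456298828, 199.6740264892578), 89.75201416015625) 12.726477220788912
top [410. 206.] 556 ((461.1067810058594, -334.43841552734375), (67.72409057617188, 139.19900512695312), 4.217834949493408) 4.243468293762021
top [632. 313.] 614 ((101.54660034179688, -1049.557861328125), (14.566737174987793, 427.4454345703125), 89.72994995117188) 10.761373252574096
top [406. 290.] 1061 ((185.7206573486328, -300.2846984863281), (114.74030303955078, 102.55459594726562), 10.824915885925293) 3.3119266492291737
263 204 [632. -97.  36.]
252 230 [629.  25.  36.]
243 264 [611. 160.  36.]
268 206 [614. -97.  31.]
245 229 [653.  26.  36.]
235 262 [637. 158.  35.]
300 188 [ 525. -192.   49.]
274 291 [492. 229.  36.]
209 285 [689. 241.  15.]
```

View pics/crop1.png

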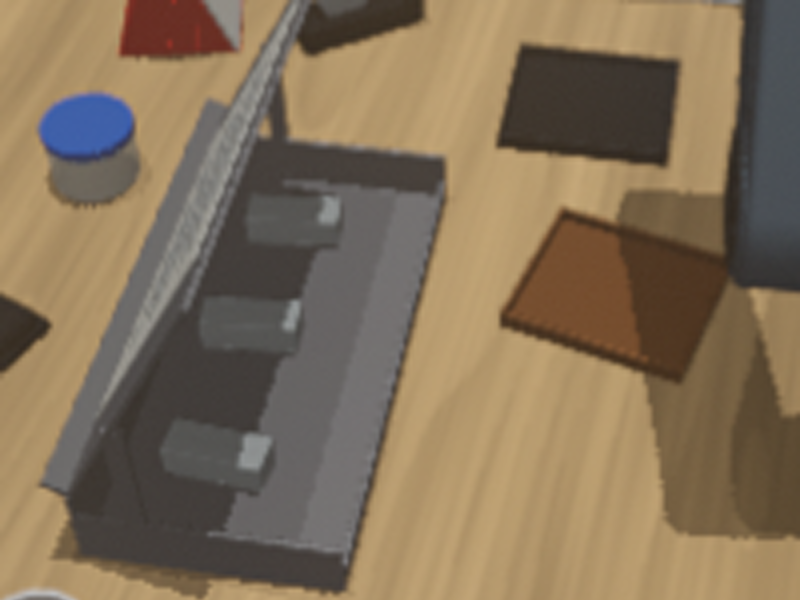

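The crop shows the large black tray at scene (337,175), about 160x140 mm. The other black tray, at top (406,290), is smaller (about 115x103 mm), and the brown one is excluded, so I'm choosing the large black tray. All three bars are visible and their tops can be measured.

Run:
```python
from h import *
np.set_printoptions(precision=1,suppress=True)
for name in('scene','top'):
    f=load(name);X=cloud(f)
    yaw=np.radians(4.6);R=np.array([[np.cos(yaw),-np.sin(yaw)],[np.sin(yaw),np.cos(yaw)]])
    m=(X[...,2]>30)&(X[...,2]<46)&(X[...,0]>550)&(X[...,0]<690)&(X[...,1]>-165)&(X[...,1]<205)
    n,l,s,c=cv2.connectedComponentsWithStats(m.astype(np.uint8),connectivity=4)
    for i in range(1,n):
        if s[i,4]>60:
            P=X[l==i]; r=cv2.minAreaRect(P[:,:2].astype(np.float32))
            print(name,c[i],s[i,4],'rect',r,'z',np.median(P[:,2]),'x range',np.percentile(P@np.array([np.cos(yaw),np.sin(yaw),0]),[2,98]))
    px=f['pixels'].astype(int)
    m=(px.max(2)<60)&(X[...,2]<25)&(X[...,0]>340)&(X[...,0]<580)&(X[...,1]>-450)&(X[...,1]<-205)
    P=X[m]; r=cv2.minAreaRect(P[:,:2].astype(np.float32)); print(name,'tray',r,np.percentile(P,[2,98],axis=0))
    m=(X[...,2]>283)&(X[...,2]<300)&(X[...,0]>540)&(X[...,0]<640)&(abs(X[...,1])<260)
    P=X[m];print('board edge',m.sum(),P.min(0),P.max(0),np.median(P,0)); 
    if m.sum()>20: print(np.polyfit(P[:,1],P[:,0],1))
    # front lip
    m=(X[...,2]>14)&(X[...,2]<32)&(X[...,0]>480)&(X[...,0]<535)&(abs(X[...,1]-15)<190)
    P=X[m]; print('lip',m.sum(),np.polyfit(P[:,1],P[:,0],1))
```

```text
scene [263.  202.1] 174 rect ((635.8490600585938, -106.10482788085938), (80.99837493896484, 38.367454528808594), 7.123446941375732) z 35.97151794003173 x range [587.2 661.9]
scene [252.2 228.1] 207 rect ((632.4859008789062, 14.93097972869873), (80.55364227294922, 35.67066955566406), 8.578205108642578) z 35.82350038198644 x range [592.2 669.9]
scene [243.8 261. ] 251 rect ((612.7335815429688, 146.6263427734375), (36.43103790283203, 80.538818359375), 88.53825378417969) z 35.69670833462495 x range [584.  661.3]
scene tray ((417.20684814453125, -338.1348876953125), (150.24041748046875, 147.6478271484375), 3.4484286308288574) [[ 342.3 -410.3    0.2]
 [ 491.2 -265.    15.9]]
board edge 243 [ 567.4 -185.   283.1] [604.6 235.6 294.8] [582.6  66.7 290.7]
[ -0.1 587.8]
lip 188 [ -0.1 507.7]
top [348.2 157.3] 191 rect ((635.68896484375, -108.4696044921875), (81.07829284667969, 32.00393295288086), 9.885215759277344) z 34.97237528413676 x range [586.1 662.3]
top [312.8 158.4] 190 rect ((630.8541259765625, 14.507238388061523), (80.50035858154297, 31.740337371826172), 8.344679832458496) z 35.95315470641731 x range [591.1 668.7]
top [274.6 163.1] 187 rect ((613.0601196289062, 146.87744140625), (82.40058898925781, 32.2520637512207), 2.331021785736084) z 36.42327121051077 x range [583.1 659.8]
top tray ((461.1067810058594, -334.43841552734375), (67.72409057617188, 139.19900512695312), 4.217834949493408) [[ 430.4 -399.8   -4.3]
 [ 495.7 -266.3   18.8]]
board edge 306 [ 567.7 -183.   283. ] [603.5 232.5 298. ] [586.1  26.5 289.6]
[ -0.1 587.4]
lip 217 [ -0.1 508.1]
```

```bash
cat >> h.py <<'E'
def ori(yaw,tilt):
    a,t=np.radians([yaw,tilt]); c,s=np.cos(t),np.sin(t)
    M=Ro.from_euler('z',a).as_matrix()@np.array([[c,0,s],[0,-1,0],[s,0,-c]])
    return Ro.from_matrix(M)
def cur():
    s=st(); q=s['ee_rot']; return s['eef_pos'],Ro.from_quat([q[1],q[2],q[3],q[0]])
def rows(p,R,n):
    "n equal tool-frame rows (m, deg) from the measured pose to p,R"
    p0,R0=cur(); w=(R0.inv()*R).as_rotvec()/n; P=np.linspace(p0,p,n+1); Rk=R0
    for i in range(n):
        print(np.round(Rk.inv().apply(P[i+1]-P[i])/1000,4).tolist(),np.round(np.degrees(w),2).tolist()); Rk=Rk*Ro.from_rotvec(w)
E
python3 - <<'E'
from h import *
R=ori(5,40); T=np.array([630,-46,20.]); z=R.apply([0,0,1]); print(T-180*z)
rows(T-180*z,R,16)
E
```

```text
[514.73851042 -56.08407368 157.88799976]
[0.0292, -0.0252, 0.0046] [-0.31, 2.49, 0.84]
[0.0286, -0.0256, 0.0057] [-0.31, 2.49, 0.84]
[0.028, -0.0261, 0.0068] [-0.31, 2.49, 0.84]
[0.0273, -0.0265, 0.0079] [-0.31, 2.49, 0.84]
[0.0265, -0.027, 0.0089] [-0.31, 2.49, 0.84]
[0.0257, -0.0274, 0.0099] [-0.31, 2.49, 0.84]
[0.0249, -0.0278, 0.0108] [-0.31, 2.49, 0.84]
[0.024, -0.0282, 0.0117] [-0.31, 2.49, 0.84]
[0.023, -0.0287, 0.0126] [-0.31, 2.49, 0.84]
[0.022, -0.0291, 0.0134] [-0.31, 2.49, 0.84]
[0.021, -0.0295, 0.0142] [-0.31, 2.49, 0.84]
[0.0199, -0.0298, 0.0149] [-0.31, 2.49, 0.84]
[0.0188, -0.0302, 0.0156] [-0.31, 2.49, 0.84]
[0.0177, -0.0306, 0.0162] [-0.31, 2.49, 0.84]
[0.0165, -0.0309, 0.0168] [-0.31, 2.49, 0.84]
[0.0153, -0.0312, 0.0173] [-0.31, 2.49, 0.84]
```

```bash
python3 -m inch '[[0.029,-0.025,0.005,-0.3,2.5,0.8,0],[0.029,-0.026,0.006,-0.3,2.5,0.8,0],[0.028,-0.026,0.007,-0.3,2.5,0.8,0],[0.027,-0.026,0.008,-0.3,2.5,0.8,0],[0.026,-0.027,0.009,-0.3,2.5,0.8,0],[0.026,-0.027,0.010,-0.3,2.5,0.8,0],[0.025,-0.028,0.011,-0.3,2.5,0.8,0],[0.024,-0.028,0.012,-0.3,2.5,0.8,0]]' 40
python3 -m inch '[[0.023,-0.029,0.012,-0.3,2.5,0.8,0],[0.022,-0.029,0.013,-0.3,2.5,0.8,0],[0.021,-0.029,0.014,-0.3,2.5,0.8,0],[0.020,-0.030,0.015,-0.3,2.5,0.8,0],[0.019,-0.030,0.016,-0.3,2.5,0.8,0],[0.018,-0.030,0.016,-0.3,2.5,0.8,0],[0.016,-0.031,0.017,-0.3,2.5,0.8,0],[0.015,-0.031,0.017,-0.3,2.5,0.8,0]]'
python3 -m inch '[[0,0,0,0,0,0,0],[0,0,0,0,0,0,0]]'
python3 - <<'E'
from h import *
R=ori(5,40); T=np.array([630,-46,20.])
print(cur()[1].as_matrix()); rows(T,R,8)
E
```

```text
time: 0.9
eef_pos: [359.8, -322.6, 192.9]
ee_rot: [-0.008, 0.979, 0.108, 0.175]
force: [-0.0, 0.8, 0.2]
opening: -0.002
grip_force: 0.0
time: 1.7
eef_pos: [502.6, -74.8, 160.6]
ee_rot: [-0.017, 0.941, 0.053, 0.334]
force: [-0.4, -0.2, 0.2]
opening: -0.001
grip_force: 0.0
time: 1.9
eef_pos: [502.0, -75.2, 160.5]
ee_rot: [-0.018, 0.941, 0.054, 0.333]
force: [0.3, -0.2, 0.9]
opening: -0.005
grip_force: 0.0
[[ 0.77262885  0.11306725  0.6247083 ]
 [ 0.08926229 -0.99358508  0.0694329 ]
 [ 0.62855143  0.00211703 -0.77776514]]
[0.0016, -0.0019, 0.0239] [-0.11, 0.13, 0.15]
[0.0016, -0.0019, 0.0239] [-0.11, 0.13, 0.15]
[0.0015, -0.002, 0.0239] [-0.11, 0.13, 0.15]
[0.0015, -0.002, 0.0239] [-0.11, 0.13, 0.15]
[0.0014, -0.002, 0.0239] [-0.11, 0.13, 0.15]
[0.0013, -0.0021, 0.0239] [-0.11, 0.13, 0.15]
[0.0013, -0.0021, 0.0239] [-0.11, 0.13, 0.15]
[0.0012, -0.0022, 0.0239] [-0.11, 0.13, 0.15]
```

```bash
python3 -m inch '[[0.003,-0.008,0.024,0,0.2,0.2,0],[0.003,-0.008,0.024,0,0.2,0.2,0],[0.002,0,0.024,0,0.2,0.2,0],[0.002,0,0.024,0,0.2,0.2,0],[0.001,0,0.024,0,0.2,0.2,0],[0.001,0,0.024,0,0.2,0.2,0],[0,0,0.024,0,0,0.2,0],[0,0,0,0,0,0,0]]'
python3 -m inch '[[0,0,0.008,0,0,0,0],[0,0,0.007,0,0,0,0],[0,0,0.006,0,0,0,0],[0,0,0,0,0,0,0],[0,0,0,0,0,0,0]]'
```

```text
time: 2.7
eef_pos: [618.1, -49.1, 37.8]
ee_rot: [-0.022, 0.938, 0.041, 0.344]
force: [0.2, 0.4, 0.7]
opening: 0.002
grip_force: 0.0
time: 3.2
eef_pos: [629.5, -45.8, 23.3]
ee_rot: [-0.022, 0.938, 0.041, 0.343]
force: [0.4, 0.3, 0.7]
opening: -0.002
grip_force: 0.0
```

```bash
python3 -m inch '[[0,-0.010,0,0,0,0,0],[0,-0.010,0,0,0,0,0],[0,-0.003,0,0,0,0,0],[0,-0.002,0,0,0,0,0],[0,0,0,0,0,0,0]]'
python3 -m inch '[[0,-0.002,0,0,0,0,0],[0,-0.002,0,0,0,0,0],[0,0,0,0,0,0,0]]'
python3 -m inch '[[0,-0.002,0,0,0,0,0],[0,-0.002,0,0,0,0,0],[0,0,0,0,0,0,0]]'
```

```text
time: 3.7
eef_pos: [627.4, -20.9, 23.6]
ee_rot: [-0.022, 0.938, 0.041, 0.343]
force: [0.5, -0.2, -0.9]
opening: 0.0
grip_force: 0.0
time: 4.0
eef_pos: [626.9, -16.9, 23.4]
ee_rot: [-0.022, 0.938, 0.041, 0.343]
force: [0.2, -0.0, -0.3]
opening: -0.003
grip_force: 0.0
time: 4.3
eef_pos: [626.9, -16.3, 23.4]
ee_rot: [-0.02, 0.939, 0.037, 0.342]
force: [-2.3, -11.6, 1.9]
opening: 0.001
grip_force: 5.4
```

Contact gave 11.6 N with no motion, so the middle bar is glued. Next I'll test the right one.

```bash
python3 -m inch '[[0,0.015,0,0,0,0,0],[0,0.02,0,0,0,0,0],[0,0.015,0,0,0,0,0],[0,0.008,0,0,0,0,0],[0,0.002,0,0,0,0,0],[0,0,0,0,0,0,0]]'
python3 -m inch '[[0,0.002,0,0,0,0,0],[0,0.002,0,0,0,0,0],[0,0.002,0,0,0,0,0],[0,0,0,0,0,0,0]]'
python3 -m inch '[[0,0.002,0,0,0,0,0],[0,0.002,0,0,0,0,0],[0,0,0,0,0,0,0]]'
```

```text
time: 4.9
eef_pos: [632.0, -72.6, 22.7]
ee_rot: [-0.022, 0.938, 0.041, 0.343]
force: [0.9, -0.0, 0.4]
opening: 0.003
grip_force: 0.0
time: 5.3
eef_pos: [632.8, -78.7, 22.7]
ee_rot: [-0.022, 0.938, 0.041, 0.343]
force: [-0.7, 0.2, -0.7]
opening: -0.003
grip_force: 0.0
time: 5.6
eef_pos: [632.7, -79.8, 22.6]
ee_rot: [-0.024, 0.938, 0.044, 0.344]
force: [2.1, 8.2, -0.3]
opening: 0.001
grip_force: 3.9
```

```bash
python3 -m inch '[[0,0.002,0,0,0,0,0],[0,0.002,0,0,0,0,0],[0,0,0,0,0,0,0]]'
python3 - <<'E'
from h import *
R=ori(5,40); print(R.apply([0,0,1]))
p=cur()[0]; print(p)
E
```

```text
time: 5.9
eef_pos: [632.6, -80.0, 22.7]
ee_rot: [-0.026, 0.937, 0.047, 0.344]
force: [3.1, 17.3, 0.8]
opening: -0.005
grip_force: 8.3
[ 0.64034161  0.05602263 -0.76604444]
[632.60181035 -80.04922679  22.67496457]
```

Right is glued too (17 N, immobile), so the loose one must be the left bar. I'll retract and go for it; the grasp will confirm.

```bash
python3 -m inch '[[0,-0.012,0,0,0,0,0],[0,-0.01,-0.01,0,0,0,0],[0,0,-0.03,0,0,0,0],[0,0,-0.04,0,0,0,0],[0,0,-0.04,0,0,0,0.03],[0,0,-0.03,0,0,0,0.065],[0,0,0,0,0,0,0.065]]'
python3 - <<'E'
from h import *
R=ori(1,40); T=np.array([617,147,15.]); z=R.apply([0,0,1]); print(cur()[0],T-130*z)
rows(T-130*z,R,8)
E
```

```text
time: 6.6
eef_pos: [533.0, -75.2, 139.9]
ee_rot: [-0.021, 0.938, 0.041, 0.344]
force: [-0.9, 0.5, 0.1]
opening: 0.505
grip_force: 0.0
[532.9616892  -75.18484595 139.90477103] [533.4503377  145.54163522 114.58577761]
[-0.0003, -0.0274, 0.0043] [-0.4, -0.03, 0.35]
[-0.0005, -0.0275, 0.0041] [-0.4, -0.03, 0.35]
[-0.0006, -0.0275, 0.0039] [-0.4, -0.03, 0.35]
[-0.0008, -0.0275, 0.0037] [-0.4, -0.03, 0.35]
[-0.001, -0.0275, 0.0035] [-0.4, -0.03, 0.35]
[-0.0011, -0.0275, 0.0034] [-0.4, -0.03, 0.35]
[-0.0013, -0.0276, 0.0032] [-0.4, -0.03, 0.35]
[-0.0015, -0.0276, 0.003] [-0.4, -0.03, 0.35]
```

```bash
python3 -m inch '[[0,-0.027,0.004,-0.4,0,0.4,0.065],[0,-0.028,0.004,-0.4,0,0.4,0.065],[-0.001,-0.028,0.004,-0.4,0,0.4,0.065],[-0.001,-0.028,0.004,-0.4,0,0.4,0.065],[-0.001,-0.028,0.003,-0.4,0,0.3,0.065],[-0.001,-0.028,0.003,-0.4,0,0.3,0.065],[-0.001,-0.028,0.003,-0.4,0,0.3,0.065],[-0.001,-0.028,0.003,-0.4,0,0.3,0.065]]'
python3 -m inch '[[0,0,0,0,0,0,0.065],[0,0,0,0,0,0,0.065]]'
python3 - <<'E'
from h import *
f=grab('scene'); cv2.imwrite('pics/c2.png',cv2.resize(f['pixels'][190:310,190:350],None,fx=5,fy=5,interpolation=cv2.INTER_CUBIC))
R=ori(1,40); T=np.array([617,147,15.]); print(cur()[1].as_matrix()); rows(T,R,6)
X=cloud(f);m=(X[...,2]>30)&(X[...,2]<40)&(X[...,0]>550)&(X[...,0]<690)&(X[...,1]>100)&(X[...,1]<195)
P=X[m]; b=(P[:,0]//10).astype(int)
for k in np.unique(b): print(k*10,len(P[b==k]),P[b==k][:,1].min().round(),P[b==k][:,1].max().round())
E
```

```text
time: 7.4
eef_pos: [535.6, 149.8, 113.3]
ee_rot: [-0.004, 0.939, 0.008, 0.343]
force: [-0.2, -0.2, 0.0]
opening: 0.76
grip_force: 0.0
time: 7.6
eef_pos: [535.5, 149.4, 113.7]
ee_rot: [-0.005, 0.939, 0.01, 0.343]
force: [0.3, 0.5, -0.4]
opening: 0.761
grip_force: 0.0
[[ 0.76421124  0.01943037  0.64467328]
 [ 0.01354162 -0.99980915  0.01408156]
 [ 0.64482385 -0.00203137 -0.76432851]]
[-0.0002, 0.0005, 0.0213] [-0.03, -0.03, 0.0]
[-0.0002, 0.0005, 0.0213] [-0.03, -0.03, 0.0]
[-0.0002, 0.0005, 0.0213] [-0.03, -0.03, 0.0]
[-0.0002, 0.0005, 0.0213] [-0.03, -0.03, 0.0]
[-0.0002, 0.0005, 0.0213] [-0.03, -0.03, 0.0]
[-0.0002, 0.0005, 0.0213] [-0.03, -0.03, 0.0]
570 27 131.0 163.0
580 29 132.0 165.0
590 30 131.0 164.0
600 30 131.0 162.0
610 28 129.0 163.0
620 30 132.0 162.0
630 32 133.0 163.0
640 30 130.0 165.0
650 9 129.0 160.0
680 7 181.0 193.0
```

View pics/c2.png

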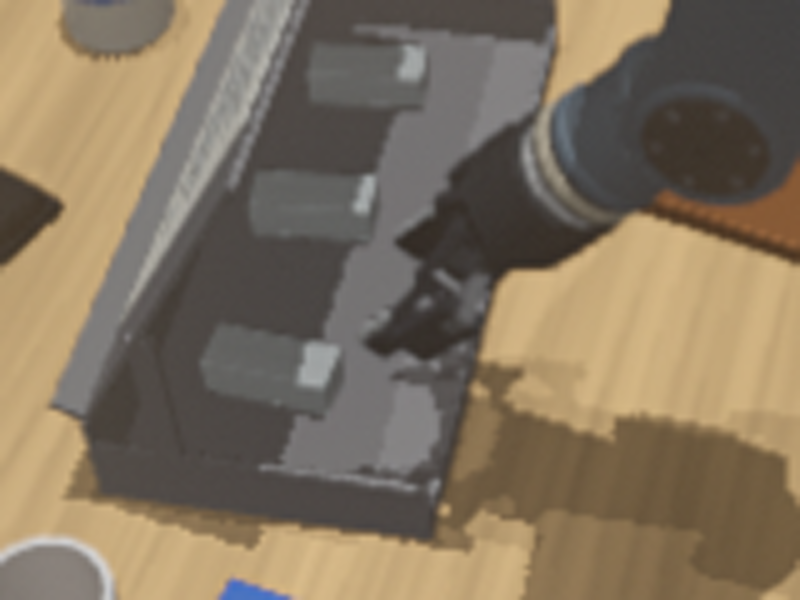

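The crop shows the open gripper in front of the left bar, at crop (270,365), aligned with it at y≈147 and yaw ≈0. The other bars are undisturbed. Going in now.

```bash
python3 -m inch '[[0,0.001,0.022,0,0,0,0.065],[0,0.001,0.022,0,0,0,0.065],[0,0,0.022,0,0,0,0.065],[0,0,0.022,0,0,0,0.065],[0,0,0.018,0,0,0,0.065],[0,0,0.010,0,0,0,0.065],[0,0,0.008,0,0,0,0.065],[0,0,0.001,0,0,0,0.065]]'
python3 -m inch '[[0,0,0,0,0,0,0.065],[0,0,0,0,0,0,0.065]]'
```

```text
time: 8.45
eef_pos: [616.5, 147.2, 18.3]
ee_rot: [-0.004, 0.939, 0.008, 0.343]
force: [0.6, 0.3, 0.8]
opening: 0.76
grip_force: 0.0
time: 8.65
eef_pos: [615.6, 148.2, 19.2]
ee_rot: [-0.004, 0.939, 0.009, 0.343]
force: [0.2, 0.3, 0.2]
opening: 0.762
grip_force: 0.0
```

```bash
python3 -m inch '[[-0.001,0.001,0.004,0,0,0,0.055],[0,0,0,0,0,0,0.045],[0,0,0,0,0,0,0.036],[0,0,0,0,0,0,0.032]]' 25
python3 -m inch '[[0,0,0,0,0,0,0.015],[0,0,0,0,0,0,0.015],[0,0,0,0,0,0,0.015],[0,0,0,0,0,0,0.015]]' 60
```

```text
time: 9.05
eef_pos: [617.9, 147.2, 15.2]
ee_rot: [-0.004, 0.939, 0.008, 0.344]
force: [-0.6, -0.2, 0.4]
opening: 0.377
grip_force: 12.9
time: 9.45
eef_pos: [617.8, 147.3, 15.3]
ee_rot: [-0.004, 0.939, 0.009, 0.344]
force: [-3.2, -1.1, 5.2]
opening: 0.365
grip_force: 59.3
```

```bash
python3 -m inch '[[0,0.002,0,0,0,0,0.015],[0,0.002,0,0,0,0,0.015],[0,0,0,0,0,0,0.015]]'
```

```text
time: 9.75
eef_pos: [618.4, 144.2, 15.4]
ee_rot: [-0.005, 0.939, 0.01, 0.344]
force: [-0.7, 4.5, 4.3]
opening: 0.366
grip_force: 58.8
```

The bar slid 3 mm at 4.5 N, so it is loose. Lifting.

```bash
python3 -m inch '[[0.003,0,-0.004,0,0,0,0.015],[0.005,0,-0.006,0,0,0,0.015],[0.006,0,-0.008,0,0,0,0.015],[0.006,0,-0.012,0,0,0,0.015],[0,0,-0.02,0,0,0,0.015],[0,0,-0.025,0,0,0,0.015],[0,0,-0.025,0,0,0,0.015],[0,0,-0.025,0,0,0,0.015]]'
python3 -m inch '[[0,0,-0.025,0,0,0,0.015],[0,0,-0.025,0,0,0,0.015],[0,0,-0.025,0,0,0,0.015],[0,0,-0.015,0,0,0,0.015],[0,0,0,0,0,0,0.015]]'
python3 - <<'E'
from h import *
f=grab('scene');X=cloud(f);cv2.imwrite('pics/c3.png',f['pixels'])
R=ori(1,40); T=np.array([425,-335,130.]); print(cur()[0]); rows(T,R,24)
P=X[(X[...,2]>3)&(X[...,2]<25)&(X[...,0]>320)&(X[...,0]<520)&(X[...,1]>-440)&(X[...,1]<-230)];print(P.min(0),P.max(0))
E
```

```text
time: 10.55
eef_pos: [551.2, 141.4, 124.1]
ee_rot: [-0.004, 0.939, 0.008, 0.343]
force: [-0.2, 0.5, -5.1]
opening: 0.367
grip_force: 59.2
time: 11.05
eef_pos: [492.5, 140.4, 193.6]
ee_rot: [-0.005, 0.939, 0.008, 0.344]
force: [0.3, 0.1, -6.0]
opening: 0.363
grip_force: 59.5
[493.78790475 140.40332439 193.10964089]
[-0.0041, 0.0198, -0.0001] [-0.01, -0.01, -0.0]
[-0.0041, 0.0198, -0.0001] [-0.01, -0.01, -0.0]
[-0.0041, 0.0198, -0.0001] [-0.01, -0.01, -0.0]
[-0.0041, 0.0198, -0.0001] [-0.01, -0.01, -0.0]
[-0.0041, 0.0198, -0.0001] [-0.01, -0.01, -0.0]
[-0.0041, 0.0198, -0.0001] [-0.01, -0.01, -0.0]
[-0.0041, 0.0198, -0.0001] [-0.01, -0.01, -0.0]
[-0.0041, 0.0198, -0.0001] [-0.01, -0.01, -0.0]
[-0.0041, 0.0198, -0.0001] [-0.01, -0.01, -0.0]
[-0.0041, 0.0198, -0.0001] [-0.01, -0.01, -0.0]
[-0.0041, 0.0198, -0.0001] [-0.01, -0.01, -0.0]
[-0.0041, 0.0198, -0.0001] [-0.01, -0.01, -0.0]
[-0.0041, 0.0198, -0.0001] [-0.01, -0.01, -0.0]
[-0.0041, 0.0198, -0.0001] [-0.01, -0.01, -0.0]
[-0.0041, 0.0198, -0.0001] [-0.01, -0.01, -0.0]
[-0.0041, 0.0198, -0.0001] [-0.01, -0.01, -0.0]
[-0.0041, 0.0198, -0.0001] [-0.01, -0.01, -0.0]
[-0.0041, 0.0198, -0.0001] [-0.01, -0.01, -0.0]
[-0.0041, 0.0198, -0.0001] [-0.01, -0.01, -0.0]
[-0.0041, 0.0198, -0.0001] [-0.01, -0.01, -0.0]
[-0.0041, 0.0198, -0.0001] [-0.01, -0.01, -0.0]
[-0.0041, 0.0198, -0.0001] [-0.01, -0.01, -0.0]
[-0.0041, 0.0198, -0.0001] [-0.01, -0.01, -0.0]
[-0.0041, 0.0198, -0.0001] [-0.01, -0.01, -0.0]
[ 403.03138257 -434.99126738    3.01862346] [ 519.90081793 -232.69013218   20.76991321]
```

View pics/c3.png

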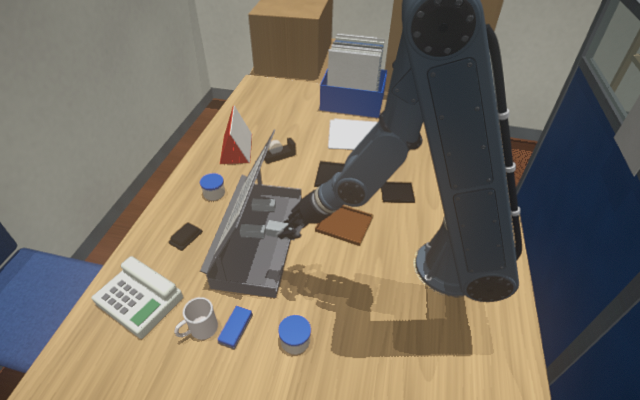

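The image shows the bar held in the fingers at (275,228). The other two weights are in place at (263,203) and around (245,230), and nothing else has moved. Carrying it to the black tray, turning yaw along with the base.

Run:
```python
from h import *
R=ori(-35,40); T=np.array([422,-340,110.]); rows(T,R,24)
```

```text
[-0.0048, 0.02, 0.0004] [-0.97, -0.01, 1.15]
[-0.0044, 0.02, 0.0008] [-0.97, -0.01, 1.15]
[-0.004, 0.0201, 0.0011] [-0.97, -0.01, 1.15]
[-0.0036, 0.0202, 0.0015] [-0.97, -0.01, 1.15]
[-0.0032, 0.0202, 0.0018] [-0.97, -0.01, 1.15]
[-0.0028, 0.0202, 0.0021] [-0.97, -0.01, 1.15]
[-0.0024, 0.0202, 0.0025] [-0.97, -0.01, 1.15]
[-0.002, 0.0202, 0.0028] [-0.97, -0.01, 1.15]
[-0.0015, 0.0202, 0.0032] [-0.97, -0.01, 1.15]
[-0.0011, 0.0202, 0.0035] [-0.97, -0.01, 1.15]
[-0.0007, 0.0202, 0.0039] [-0.97, -0.01, 1.15]
[-0.0003, 0.0201, 0.0042] [-0.97, -0.01, 1.15]
[0.0001, 0.02, 0.0045] [-0.97, -0.01, 1.15]
[0.0005, 0.0199, 0.0049] [-0.97, -0.01, 1.15]
[0.0009, 0.0198, 0.0052] [-0.97, -0.01, 1.15]
[0.0013, 0.0197, 0.0056] [-0.97, -0.01, 1.15]
[0.0017, 0.0196, 0.0059] [-0.97, -0.01, 1.15]
[0.002, 0.0195, 0.0062] [-0.97, -0.01, 1.15]
[0.0024, 0.0193, 0.0065] [-0.97, -0.01, 1.15]
[0.0028, 0.0191, 0.0069] [-0.97, -0.01, 1.15]
[0.0032, 0.019, 0.0072] [-0.97, -0.01, 1.15]
[0.0036, 0.0188, 0.0075] [-0.97, -0.01, 1.15]
[0.004, 0.0186, 0.0078] [-0.97, -0.01, 1.15]
[0.0043, 0.0183, 0.0081] [-0.97, -0.01, 1.15]
```

```bash
python3 -m inch '[[-0.005,0.02,0,-0.97,0,1.15,0.015],[-0.004,0.02,0.001,-0.97,0,1.15,0.015],[-0.004,0.02,0.001,-0.97,0,1.15,0.015],[-0.004,0.02,0.002,-0.97,0,1.15,0.015],[-0.003,0.02,0.002,-0.97,0,1.15,0.015],[-0.003,0.02,0.002,-0.97,0,1.15,0.015],[-0.002,0.02,0.002,-0.97,0,1.15,0.015],[-0.002,0.02,0.003,-0.97,0,1.15,0.015]]'
python3 -m inch '[[-0.001,0.02,0.003,-0.97,0,1.15,0.015],[-0.001,0.02,0.004,-0.97,0,1.15,0.015],[-0.001,0.02,0.004,-0.97,0,1.15,0.015],[0,0.02,0.004,-0.97,0,1.15,0.015],[0,0.02,0.005,-0.97,0,1.15,0.015],[0,0.02,0.005,-0.97,0,1.15,0.015],[0.001,0.02,0.005,-0.97,0,1.15,0.015],[0.001,0.02,0.006,-0.97,0,1.15,0.015]]'
python3 -m inch '[[0.002,0.02,0.006,-0.97,0,1.15,0.015],[0.002,0.02,0.006,-0.97,0,1.15,0.015],[0.002,0.019,0.006,-0.97,0,1.15,0.015],[0.003,0.019,0.007,-0.97,0,1.15,0.015],[0.003,0.019,0.007,-0.97,0,1.15,0.015],[0.004,0.018,0.007,-0.97,0,1.15,0.015],[0.004,0.012,0.008,-0.97,0,1.15,0.015],[0,0,0,0,0,0,0.015]]'
python3 - <<'E'
from h import *
R=ori(-35,40); rows(np.array([422,-340,25.]),R,8)
print(cur()[0],cur()[1].as_matrix()[2])
E
```

```text
time: 11.9
eef_pos: [471.4, -19.7, 163.7]
ee_rot: [0.032, 0.935, -0.091, 0.342]
force: [-0.2, -0.5, -5.7]
opening: 0.365
grip_force: 59.7
time: 12.7
eef_pos: [448.1, -180.3, 135.1]
ee_rot: [0.067, 0.92, -0.188, 0.336]
force: [0.5, 0.1, -4.9]
opening: 0.366
grip_force: 59.8
time: 13.5
eef_pos: [430.9, -315.5, 112.4]
ee_rot: [0.099, 0.899, -0.272, 0.33]
force: [0.7, 1.0, -5.4]
opening: 0.364
grip_force: 59.7
[-0.0065, 0.0032, 0.0088] [-0.12, -0.03, 0.12]
[-0.0065, 0.0032, 0.0088] [-0.12, -0.03, 0.12]
[-0.0064, 0.0032, 0.0089] [-0.12, -0.03, 0.12]
[-0.0064, 0.0032, 0.0089] [-0.12, -0.03, 0.12]
[-0.0064, 0.0032, 0.0089] [-0.12, -0.03, 0.12]
[-0.0064, 0.0032, 0.0089] [-0.12, -0.03, 0.12]
[-0.0064, 0.0032, 0.0089] [-0.12, -0.03, 0.12]
[-0.0064, 0.0032, 0.0089] [-0.12, -0.03, 0.12]
[ 430.85463461 -315.47976922  112.43065195] [ 0.6462516 -0.0014184 -0.7631231]
```

```bash
python3 -m inch '[[-0.006,0.008,0.008,0,0,0,0.015],[-0.006,0.008,0.008,0,0,0,0.015],[-0.006,0.008,0.008,0,0,0,0.015],[-0.006,0.001,0.009,0,0,0,0.015],[-0.006,0,0.009,0,0,0,0.015],[-0.006,0,0.009,0,0,0,0.015],[0,0,0,0,0,0,0.015]]'
python3 - <<'E'
from h import *
R=ori(-35,40); rows(np.array([422,-340,19.]),R,4)
f=grab('top'); cv2.imwrite('pics/c4.png',cv2.resize(f['pixels'][150:270,360:520],None,fx=5,fy=5,interpolation=cv2.INTER_CUBIC))
E
```

```text
time: 14.2
eef_pos: [420.7, -335.5, 49.0]
ee_rot: [0.097, 0.9, -0.271, 0.328]
force: [0.0, 0.0, -4.5]
opening: 0.366
grip_force: 59.7
[-0.0041, 0.0008, 0.0063] [-0.28, 0.01, 0.27]
[-0.0041, 0.0008, 0.0063] [-0.28, 0.01, 0.27]
[-0.0041, 0.0008, 0.0063] [-0.28, 0.01, 0.27]
[-0.0041, 0.0008, 0.0063] [-0.28, 0.01, 0.27]
```

View pics/c4.png

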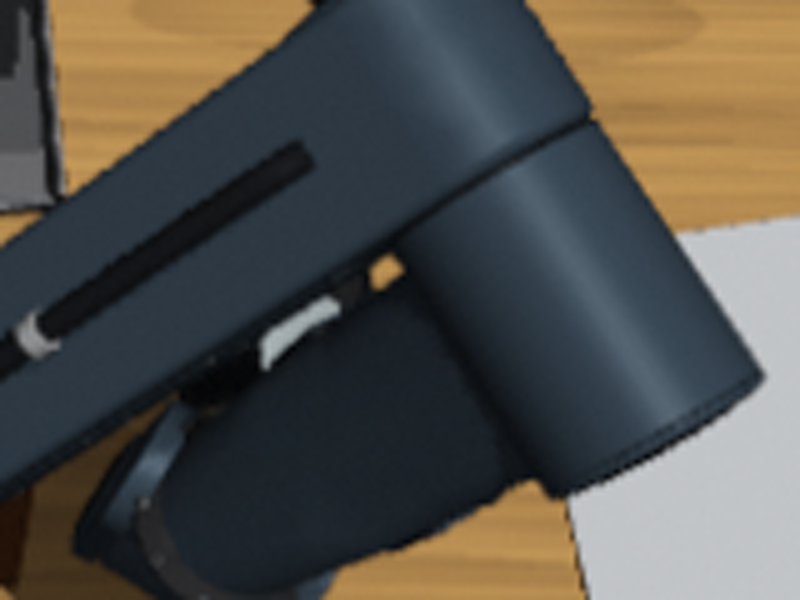

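The top view is mostly blocked by the arm. A sliver of the bar shows at crop (300,330), over the tray area. I'll lower slowly and watch the force.

```bash
python3 -m inch '[[-0.005,0.001,0.006,-0.2,0,0.2,0.015],[-0.004,0.001,0.006,-0.2,0,0.2,0.015],[-0.004,0.001,0.006,-0.2,0,0.2,0.015],[-0.003,0.001,0.004,0,0,0,0.015],[0,0,0,0,0,0,0.015]]'
python3 -m inch '[[-0.0013,0,0.0015,0,0,0,0.015],[-0.0013,0,0.0015,0,0,0,0.015],[0,0,0,0,0,0,0.015]]'
```

```text
time: 14.75
eef_pos: [419.9, -340.8, 22.3]
ee_rot: [0.101, 0.898, -0.278, 0.327]
force: [0.5, -0.1, -5.3]
opening: 0.365
grip_force: 59.8
time: 15.05
eef_pos: [419.9, -340.7, 19.2]
ee_rot: [0.101, 0.897, -0.278, 0.328]
force: [0.5, -1.2, -4.2]
opening: 0.364
grip_force: 59.8
```

```bash
python3 -m inch '[[-0.0013,0,0.0015,0,0,0,0.015],[-0.0007,0,0.0008,0,0,0,0.015],[0,0,0,0,0,0,0.015]]'
python3 -m inch '[[-0.0007,0,0.0008,0,0,0,0.015],[-0.0007,0,0.0008,0,0,0,0.015],[0,0,0,0,0,0,0.015]]'
```

```text
time: 15.35
eef_pos: [419.9, -340.6, 16.1]
ee_rot: [0.101, 0.897, -0.278, 0.328]
force: [0.1, -0.0, -5.0]
opening: 0.367
grip_force: 59.8
time: 15.65
eef_pos: [419.9, -340.6, 13.9]
ee_rot: [0.101, 0.897, -0.278, 0.328]
force: [0.6, 0.3, -4.5]
opening: 0.365
grip_force: 59.8
```

```bash
python3 -m inch '[[-0.0007,0,0.0008,0,0,0,0.015],[0,0,0,0,0,0,0.015]]'
python3 -m inch '[[-0.0007,0,0.0008,0,0,0,0.015],[0,0,0,0,0,0,0.015]]'
```

```text
time: 15.85
eef_pos: [419.9, -340.6, 13.4]
ee_rot: [0.101, 0.897, -0.278, 0.328]
force: [-1.9, 0.4, -2.5]
opening: 0.364
grip_force: 60.1
time: 16.05
eef_pos: [420.0, -340.6, 13.3]
ee_rot: [0.101, 0.897, -0.278, 0.329]
force: [-4.6, 1.6, 5.4]
opening: 0.361
grip_force: 61.0
```

The bar is resting (contact at z = 13.3, force reversed). Releasing gently, then retracting.

```bash
python3 -m inch '[[0,0,0,0,0,0,0.034],[0,0,0,0,0,0,0.037],[0,0,0,0,0,0,0.042],[0,0,0,0,0,0,0.05],[0,0,0,0,0,0,0.055],[0,0,0,0,0,0,0.055]]' 25
python3 -m inch '[[0,0,-0.006,0,0,0,0.055],[0,0,-0.015,0,0,0,0.055],[0,0,-0.03,0,0,0,0.055],[0,0,-0.03,0,0,0,0.055],[0,0,-0.03,0,0,0,0.055],[0,0,-0.03,0,0,0,0.055],[0,0,-0.02,0,0,0,0.055],[0,0,0,0,0,0,0.055]]'
python3 - <<'E'
from h import *
f=grab('scene'); cv2.imwrite('pics/c5.png',cv2.resize(f['pixels'][120:280,190:430],None,fx=3.3,fy=3.3,interpolation=cv2.INTER_CUBIC))
E
```

```text
time: 16.65
eef_pos: [419.9, -340.6, 11.9]
ee_rot: [0.101, 0.897, -0.278, 0.328]
force: [0.1, -0.4, -0.4]
opening: 0.646
grip_force: 0.0
time: 17.45
eef_pos: [351.1, -299.6, 144.6]
ee_rot: [0.1, 0.9, -0.277, 0.322]
force: [1.0, -0.5, 0.4]
opening: 0.646
grip_force: 0.0
```

View pics/c5.png

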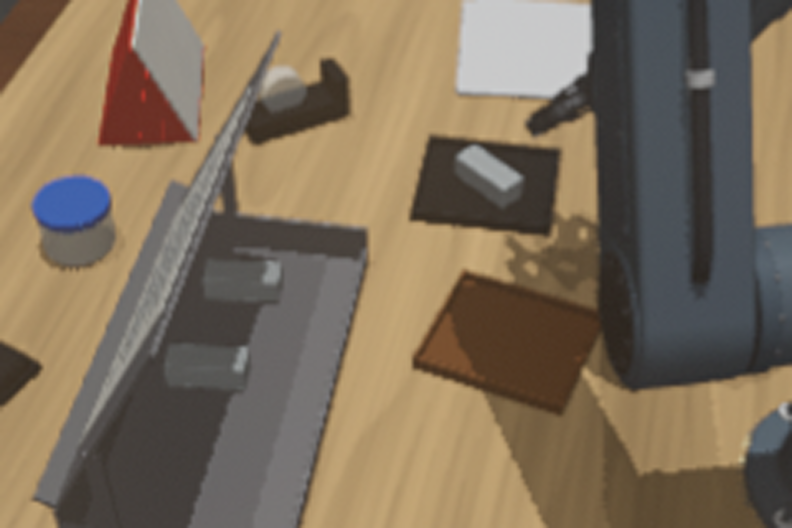

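The bar lies flat in the large black tray at crop (488,175). The two glued bars are still in the stand, the other things are undisturbed, and the gripper is clear.

```bash
python3 -c "
from cell import ticket
print(ticket.finish_job())"
```

```text
the job is handed in; nothing more can be done
None
```

The left weight was the loose one; it now rests in the large black tray, the two glued weights and the other things on the desk are undisturbed, and the job is handed in, about 17.5 s on the robot's clock.

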